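# Pack out the gel caster with the filler plate that fits

### The job

Pack out the gel caster: find by trial which of the four filler plates in the rack slides snugly into the gap between the white pressure plate and the glass cassettes (it must be held there by the sprung plate, neither loose nor forced), push that one fully home on the floor of the caster and let go. Stand every plate that does not fit back in the rack, so that the other three end there. Be gentle with the glass, and do not disturb the other things on the bench.

Things in the scene. Friction and masses are not known exactly. Their poses are not given: they have to be found in the camera images.
- caster: Gel caster, fixed: open-topped clear box, rim 92 mm high, on a grey base 118 (x) by 122 (y) mm. Origin at bench level, mid width; base from x = -55 to +64 mm. x points from the clear face plate (four black thumb screws) to the grey back block, z up. Chamber 100 mm wide (y), floor 12 mm above the origin. Along +x it holds: white pressure plate, open gap, stack of glass cassettes ending in the back block.
- gap_edge (a point): Point on the caster at rim height (92 mm), mid width: where the gap-side face of the free (unpressed) pressure plate stands, x = -22 mm in the caster's frame. From here the gap reaches in the caster's +x to the glass. Axes as the caster's.
- pressure_plate: White sprung plate, 96 mm wide, top 92 mm over the bench, on the face-plate side of the gap. It gives up to 3.9 mm towards the caster's -x, then meets a hard stop; 3 N start it, 4.5 N bring it to the stop. The top 14 mm of its face lean back by 5 mm as a lead-in. Origin: moves with it, the caster's origin when free.
- cassettes: Stack of glass gel cassettes (greenish, white edge strips), 96 mm wide, top 90 mm over the bench, fixed in the caster. Glass: never press or knock it with more than 40 N (lower slowly where a plate may land on it). Their number differs from job to job: the gap from the free pressure plate to its face is anywhere from 6 to 17.4 mm, to be found by trial. Origin: a point inside the stack; its distance to the face is not given.
- rack: Grey rack, fixed, 186 mm (x) by 104 mm (y). Origin: centre of its underside. Four slots across it, centred at x = -66, -22, +22 and +66 mm, 23 mm wide between clear walls whose tops are 60 mm over the bench, slot floor 6 mm over the bench. It holds the four filler plates upright, in any order.
- filler_9_tab (a point): Centre of the grip tab of the blue filler plate (body filler_9): 9 mm thick (x), 92 mm wide (y), 82 mm high, with a tab 10 mm thick (x), 36 mm wide (y), 40 mm high on top; about 0.10 kg. z up. This point is 20 mm under the tab's top and 102 mm over the plate's lower edge: 108 mm over the bench in the rack, 114 mm fully home in the caster. The lowest 8 mm taper by 1.5 mm on each face.
- filler_12_tab (a point): Centre of the grip tab of the yellow filler plate (body filler_12): 12 mm thick (x), 92 mm wide (y), 82 mm high, with a tab 10 mm thick (x), 36 mm wide (y), 40 mm high on top; about 0.12 kg. z up. This point is 20 mm under the tab's top and 102 mm over the plate's lower edge: 108 mm over the bench in the rack, 114 mm fully home in the caster. The lowest 8 mm taper by 1.5 mm on each face.
- filler_15_tab (a point): Centre of the grip tab of the red filler plate (body filler_15): 15 mm thick (x), 92 mm wide (y), 82 mm high, with a tab 10 mm thick (x), 36 mm wide (y), 40 mm high on top; about 0.15 kg. z up. This point is 20 mm under the tab's top and 102 mm over the plate's lower edge: 108 mm over the bench in the rack, 114 mm fully home in the caster. The lowest 8 mm taper by 1.5 mm on each face.
- filler_18_tab (a point): Centre of the grip tab of the green filler plate (body filler_18): 18 mm thick (x), 92 mm wide (y), 82 mm high, with a tab 10 mm thick (x), 36 mm wide (y), 40 mm high on top; about 0.18 kg. z up. This point is 20 mm under the tab's top and 102 mm over the plate's lower edge: 108 mm over the bench in the rack, 114 mm fully home in the caster. The lowest 8 mm taper by 1.5 mm on each face.
- mortar: Bystander: white porcelain mortar, 124 mm across and 70 mm high, with its pestle leaning in it to 108 mm. Origin: centre of its underside.
- bottle_a: Bystander: clear glass reagent bottle with a blank label and a blue cap, 56 mm across, 124 mm high. Origin: centre of its underside.
- bottle_b: Bystander: clear glass reagent bottle with a blank label and a black cap, 56 mm across, 124 mm high. Origin: centre of its underside.
- petri_stack: Bystander: stack of three closed empty Petri dishes, 94 mm across, 48 mm high. Origin: centre of its underside.
- petri_dish: Bystander: one closed empty Petri dish, 94 mm across, 16 mm high. Origin: centre of its underside.
- blue_cap: Bystander: loose blue screw cap lying mouth up, 44 mm across, 22 mm high. Origin: centre of its underside.
- black_cap: Bystander: loose black screw cap lying mouth up, 24 mm across, 16 mm high. Origin: centre of its underside.
There are look-alikes about, which are no part of the job. Of the things shaped like the part that bears filler_12_tab, the yellow one is meant. Of the things shaped like the part that bears filler_15_tab, the red one is meant.

How it is judged:
At the end, for the whole second after the job is handed in: One filler plate is home on the caster floor (within 2.5 mm), upright (0.06 rad), within 8 mm of mid width, at rest and held: the pressure plate presses it with over 1.5 N, the glass with over 1 N. The others stand in the rack's slots (lean under 0.4 rad, tab centre 94-116 mm high) ((((z of filler_9_tab in the frame of caster between 0.11 and 0.1165 m and y of filler_9_tab in the frame of caster between -0.008 and 0.008 m and x of filler_9_tab in the frame of caster between -0.026 and 0.004 m and angle between filler_9_tab's own z axis and vertical below 0.06 rad and contact force between filler_9 and pressure_plate above 1.5 N and contact force between filler_9 and cassettes above 1 N and linear speed of filler_9 below 0.01 m/s) and (x of filler_12_tab in the frame of rack between -0.11 and 0.11 m and y of filler_12_tab in the frame of rack between -0.02 and 0.02 m and z of filler_12_tab in the frame of rack between 0.094 and 0.116 m and angle between filler_12_tab's own z axis and vertical below 0.4 rad and linear speed of filler_12 below 0.02 m/s) and (x of filler_15_tab in the frame of rack between -0.11 and 0.11 m and y of filler_15_tab in the frame of rack between -0.02 and 0.02 m and z of filler_15_tab in the frame of rack between 0.094 and 0.116 m and angle between filler_15_tab's own z axis and vertical below 0.4 rad and linear speed of filler_15 below 0.02 m/s) and (x of filler_18_tab in the frame of rack between -0.11 and 0.11 m and y of filler_18_tab in the frame of rack between -0.02 and 0.02 m and z of filler_18_tab in the frame of rack between 0.094 and 0.116 m and angle between filler_18_tab's own z axis and vertical below 0.4 rad and linear speed of filler_18 below 0.02 m/s)) or ((z of filler_12_tab in the frame of caster between 0.11 and 0.1165 m and y of filler_12_tab in the frame of caster between -0.008 and 0.008 m and x of filler_12_tab in the frame of caster between -0.026 and 0.004 m and angle between filler_12_tab's own z axis and vertical below 0.06 rad and contact force between filler_12 and pressure_plate above 1.5 N and contact force between filler_12 and cassettes above 1 N and linear speed of filler_12 below 0.01 m/s) and (x of filler_9_tab in the frame of rack between -0.11 and 0.11 m and y of filler_9_tab in the frame of rack between -0.02 and 0.02 m and z of filler_9_tab in the frame of rack between 0.094 and 0.116 m and angle between filler_9_tab's own z axis and vertical below 0.4 rad and linear speed of filler_9 below 0.02 m/s) and (x of filler_15_tab in the frame of rack between -0.11 and 0.11 m and y of filler_15_tab in the frame of rack between -0.02 and 0.02 m and z of filler_15_tab in the frame of rack between 0.094 and 0.116 m and angle between filler_15_tab's own z axis and vertical below 0.4 rad and linear speed of filler_15 below 0.02 m/s) and (x of filler_18_tab in the frame of rack between -0.11 and 0.11 m and y of filler_18_tab in the frame of rack between -0.02 and 0.02 m and z of filler_18_tab in the frame of rack between 0.094 and 0.116 m and angle between filler_18_tab's own z axis and vertical below 0.4 rad and linear speed of filler_18 below 0.02 m/s)) or ((z of filler_15_tab in the frame of caster between 0.11 and 0.1165 m and y of filler_15_tab in the frame of caster between -0.008 and 0.008 m and x of filler_15_tab in the frame of caster between -0.026 and 0.004 m and angle between filler_15_tab's own z axis and vertical below 0.06 rad and contact force between filler_15 and pressure_plate above 1.5 N and contact force between filler_15 and cassettes above 1 N and linear speed of filler_15 below 0.01 m/s) and (x of filler_9_tab in the frame of rack between -0.11 and 0.11 m and y of filler_9_tab in the frame of rack between -0.02 and 0.02 m and z of filler_9_tab in the frame of rack between 0.094 and 0.116 m and angle between filler_9_tab's own z axis and vertical below 0.4 rad and linear speed of filler_9 below 0.02 m/s) and (x of filler_12_tab in the frame of rack between -0.11 and 0.11 m and y of filler_12_tab in the frame of rack between -0.02 and 0.02 m and z of filler_12_tab in the frame of rack between 0.094 and 0.116 m and angle between filler_12_tab's own z axis and vertical below 0.4 rad and linear speed of filler_12 below 0.02 m/s) and (x of filler_18_tab in the frame of rack between -0.11 and 0.11 m and y of filler_18_tab in the frame of rack between -0.02 and 0.02 m and z of filler_18_tab in the frame of rack between 0.094 and 0.116 m and angle between filler_18_tab's own z axis and vertical below 0.4 rad and linear speed of filler_18 below 0.02 m/s)) or ((z of filler_18_tab in the frame of caster between 0.11 and 0.1165 m and y of filler_18_tab in the frame of caster between -0.008 and 0.008 m and x of filler_18_tab in the frame of caster between -0.026 and 0.004 m and angle between filler_18_tab's own z axis and vertical below 0.06 rad and contact force between filler_18 and pressure_plate above 1.5 N and contact force between filler_18 and cassettes above 1 N and linear speed of filler_18 below 0.01 m/s) and (x of filler_9_tab in the frame of rack between -0.11 and 0.11 m and y of filler_9_tab in the frame of rack between -0.02 and 0.02 m and z of filler_9_tab in the frame of rack between 0.094 and 0.116 m and angle between filler_9_tab's own z axis and vertical below 0.4 rad and linear speed of filler_9 below 0.02 m/s) and (x of filler_12_tab in the frame of rack between -0.11 and 0.11 m and y of filler_12_tab in the frame of rack between -0.02 and 0.02 m and z of filler_12_tab in the frame of rack between 0.094 and 0.116 m and angle between filler_12_tab's own z axis and vertical below 0.4 rad and linear speed of filler_12 below 0.02 m/s) and (x of filler_15_tab in the frame of rack between -0.11 and 0.11 m and y of filler_15_tab in the frame of rack between -0.02 and 0.02 m and z of filler_15_tab in the frame of rack between 0.094 and 0.116 m and angle between filler_15_tab's own z axis and vertical below 0.4 rad and linear speed of filler_15 below 0.02 m/s)))); the robot touches nothing.
It fails at once if a filler plate presses on the glass cassettes with more than 40 N (contact force between any of filler_9, filler_12, filler_15, filler_18 and cassettes above 40 N).
It fails at once if the robot itself presses on the glass cassettes with more than 40 N (contact force between any of the fingers, the arm and cassettes above 40 N).
It fails at once if a bystander (mortar, bottle, Petri dish or cap) is moved by more than 25 mm (distance of any of mortar, bottle_a, bottle_b, petri_stack, petri_dish, blue_cap, black_cap from where it was at the start of the episode above 0.025 m).
It fails at once if a bystander is tipped by more than 0.4 rad (angle between any of mortar, bottle_a, bottle_b, petri_stack, petri_dish, blue_cap, black_cap's own z axis and vertical above 0.4 rad).
It also fails if it takes over 72 s, if anything falls off the work surface, if the arm or the gripper's body presses on something with over 40 N, if the wrist force passes 120 N, or if a joint passes its speed limit or range.

### The arm

A 7-joint arm with a two-finger parallel gripper is mounted at the origin on the work surface. World frame = base frame: x ahead of the robot, y to its left, z up, the work surface at z = 0. Lengths are in m, angles in rad, forces in N, time in s.
With the tool pointing down it reaches from about 0.4 to 0.85 m from the base axis. Payload 10.4 kg.
Tool frame: the origin (TCP) lies at the very end of the fingers, on their centre line; the grasp point (between the pads) lies r.hold_point_z behind it (r.hold_point_z is the distance from the TCP to the grasp point, in m); z points along the fingers, y is the direction in which the jaws open and shut (so a half turn about z gives the same grasp; the last joint's range is limited). The gripper opens to 87 mm and grips with 3 to 60 N. Pads are 19 mm wide; open, the fingers measure 117 mm over their backs; the gripper's body (75 mm by 190 mm) begins 51 mm behind the grasp point.
Start: joints at [-1.272, 0.332, -0.065, 1.46, 0.022, 1.35, -0.088], TCP at [0.198, 0.593, 0.223] pointing down, gripper open.
Joint ranges: [-2.6, 2.6], [-0.5, 2.12], [-1.47, 1.34], [0.16, 2.42], [-1.27, 4.41], [0.06, 2.06], [-2.6, 2.6]. Speed limits (rad/s): [2.22, 2.22, 2.79, 2.79, 3.14, 3.14, 3.14].

### API

Orientations are given as a unit quaternion [x, y, z, w].
In Python, from bench import r gives the robot as it stands.
- The arm moves only by the tool send_rows, never from a script. Its argument "commands" is a list of rows, each a list of 7 numbers: the shift along the world's x, y, z normalised to -1 to 1, where 1 is 0.03 m, then the turn, a rotation vector about the world's x, y, z normalised to -1 to 1, where 1 is 5 degrees, then the gripper command: -1 is fully open, 1 is shut, values between are in proportion. In form: [[tx, ty, tz, ax, ay, az, jaw], ...]. A call has 1 to 10 rows; each row shifts and turns the pose as measured when the row begins; what a row does not reach is not made up. A row lasts 1/12 s, in which the tool goes at most 41.7 mm and 7.16 degrees, less where a joint would pass 70% of its speed; a pose out of reach is approached as far as the arm can. A call with a number of a shift or a turn outside -1 to 1 is refused whole. A call with a gripper value outside its range is refused whole. The fingers move at their own pace and stop on an object; "grip_force" is the grip in N (left out, the last holds). Time passes only in rows, so rows that do not move let the fingers close. It gives the time, the measured TCP pose, the force and the opening at its end, in the units of the state.
- r.read_state(): the state, without advancing time (a new reading comes with each control period).
- r.camera(name): name is "scene" or "top" or "wrist"; returns the picture (400x640x3 uint8, blue, green, red); there is no depth.
- r.calibration(name): a dict with "K" (3x3 intrinsics, pixels), "R" (3x3) and "t" (3): a world point X has camera coordinates R X + t; the wrist camera has in their place "mount" (4x4, takes a point from camera to tool coordinates, whose origin is the TCP and whose axes are the flange's). Camera axes: x right, y down, z forward; pixel columns grow to the right and rows downward; lengths in m; the calibration is good to about 2 mm. A picture is of the moment at which its call begins: read the wrist's pose just before it. calibration takes no time and is no camera call.
- r.close_job(): hands the job in, once; it reports no verdict.
The state is a dict: "time": time; "joint_positions": joint angles; "joint_vel": joint speeds; "joint_torque": joint torques, N m; "ee_pos": TCP position; "eef_rot": TCP orientation; "ft_force": force on the tool from outside, world axes, zero at the start; "torque": the same for the moment, N m; "width": finger opening in m.
Only numpy, scipy, OpenCV 4.12 (cv2) and the standard library are available. Lean on these libraries where they do the work, as an engineer would, in place of code of your own. Each camera call takes 0.05 s, during which the arm holds its last target.

## Working session

There is one attempt and no reset: what is moved stays moved. The work goes in short steps, Python scripts to look and compute and a tool call to move; the robot and the scene stay as the last step left them, time stands still between calls to the robot, and variables do not carry over. Pictures are saved under pics/ and viewed, and the job is handed in when it is done.

Besides the shell and the picture viewer there is one more tool, called after "Emit:" by a JSON object that holds its "fn" and its "kwargs", one argument or row to a line. send_rows: Moves the arm, as the interface text tells. Scaled input: -1 to 1 covers 0.03 m each way for a shift and 5 degrees each way for a turn. Its arguments: {"type":"object","properties":{"commands":{"type":"array"},"grip_force":{"type":"number"}},"required":["commands"]}

```bash
ls; mkdir -p pics; python3 - <<'E'
from bench import r
import cv2,numpy as np
s=r.read_state();print(s['time'],s['ee_pos'],s['eef_rot'],s['ft_force'],s['width'],r.hold_point_z)
for n in("scene","top"):
    cv2.imwrite(f"pics/{n}0.png",r.camera(n)); c=r.calibration(n);print(n,{k:np.round(v,4).tolist() for k,v in c.items()})
print(r.calibration("wrist"))
E
```

```text
pics
0.0 [0.19754072 0.59253795 0.22175319] [ 1.60194960e-01  9.87085128e-01 -7.21587630e-04 -7.20665504e-05] [0.4154066  0.00245024 0.45949908] 0.08742225530480842 0.0187
scene {'K': [[368.5212, 0.0, 318.9864], [0.0, 368.5212, 192.4429], [0.0, 0.0, 1.0]], 'R': [[-0.8571, 0.5149, -0.0187], [0.399, 0.6404, -0.6562], [-0.3259, -0.5699, -0.7543]], 't': [0.4995, -0.1544, 1.0877]}
top {'K': [[404.7821, 0.0, 322.5092], [0.0, 404.7821, 201.4245], [0.0, 0.0, 1.0]], 'R': [[-0.0034, -1.0, -0.001], [-0.9946, 0.0035, -0.1037], [0.1037, 0.0006, -0.9946]], 't': [0.0104, 0.6025, 1.1266]}
{'K': array([[347.86374401,   0.        , 323.22904526],
       [  0.        , 347.86374401, 200.03847153],
       [  0.        ,   0.        ,   1.        ]]), 'mount': array([[-1.72053427e-04, -9.59859201e-01, -2.80482237e-01,
         7.79678150e-02],
       [ 9.99999852e-01, -3.09757326e-04,  4.46623712e-04,
        -5.01628902e-04],
       [-5.15577307e-04, -2.80482119e-01,  9.59859112e-01,
        -1.63033789e-01],
       [ 0.00000000e+00,  0.00000000e+00,  0.00000000e+00,
         1.00000000e+00]])}
```

View pics/scene0.png

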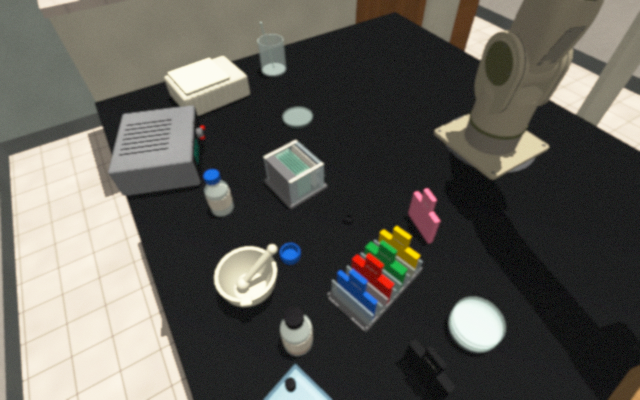

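View pics/top0.png

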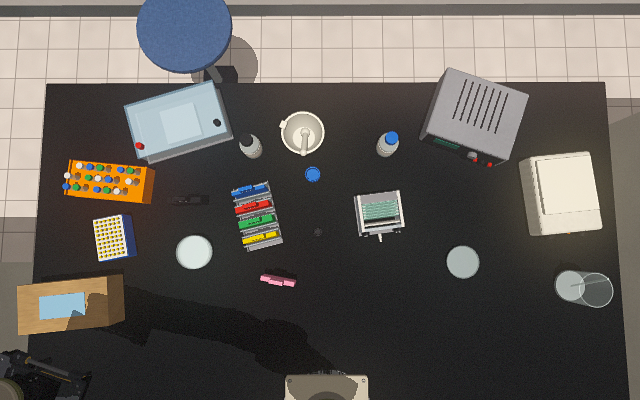

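```bash
python3 - <<'E'
import cv2
a=cv2.imread("pics/top0.png")
cv2.imwrite("pics/c_rack.png",cv2.resize(a[170:300,220:310],None,fx=6,fy=4.6,interpolation=cv2.INTER_CUBIC)[:600])
cv2.imwrite("pics/c_cast.png",cv2.resize(a[180:250,345:415],None,fx=8,fy=8,interpolation=cv2.INTER_CUBIC))
b=cv2.imread("pics/scene0.png")
cv2.imwrite("pics/c_s.png",cv2.resize(b[130:330,250:450],None,fx=3,fy=3,interpolation=cv2.INTER_CUBIC))
E
```

```text
(no output)
```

View pics/c_rack.png

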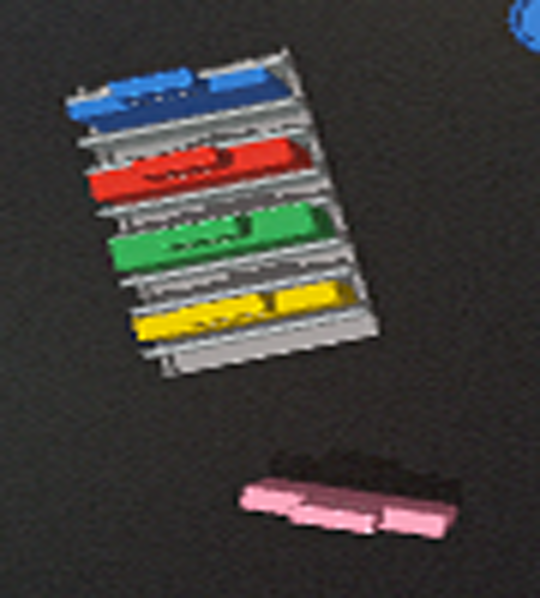

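View pics/c_cast.png

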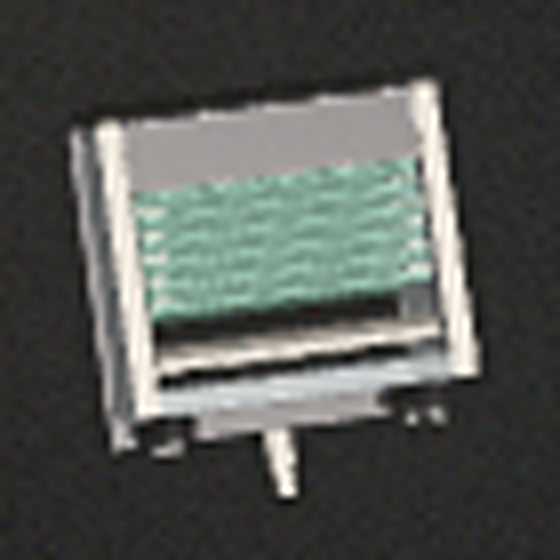

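View pics/c_s.png

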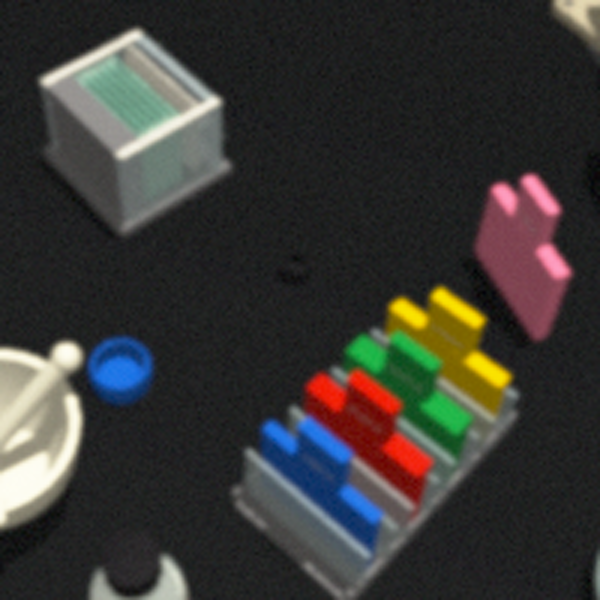

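```bash
cat > h.py <<'E'
import numpy as np,cv2
from scipy.spatial.transform import Rotation as Ro
from bench import r
def ray_top(n,u,v,z):
    c=r.calibration(n);K,R,t=c['K'],np.array(c['R']),np.array(c['t'])
    d=R.T@np.linalg.solve(K,[u,v,1]);o=-R.T@t
    return o+d*(z-o[2])/d[2]
def ray_w(pos,q,u,v,z):
    c=r.calibration('wrist');M=np.array(c['mount']);K=c['K']
    A=Ro.from_quat(q).as_matrix()
    o=A@M[:3,3]+pos;d=A@M[:3,:3]@np.linalg.solve(K,[u,v,1])
    return o+d*(z-o[2])/d[2]
def proj_w(pos,q,P):
    c=r.calibration('wrist');M=np.array(c['mount']);K=c['K']
    A=Ro.from_quat(q).as_matrix()
    p=M[:3,:3].T@(A.T@(np.array(P)-pos)-M[:3,3]);p=K@p;return p[:2]/p[2]
def jawyaw(q):
    y=Ro.from_quat(q).as_matrix()[:,1];return np.degrees(np.arctan2(y[1],y[0]))
E
python3 - <<'E'
from h import *
# caster rim corners in crop (8x, off 345,180), z=.092
P=[ray_top("top",345+u/8,180+v/8,.092) for u,v in [(108,130),(425,90),(148,405),(470,365)]]
print(np.round(P,4), "c",np.mean(P,0))
d=(P[0]-P[2]+P[1]-P[3]);print('yaw',np.degrees(np.arctan2(d[1],d[0])))
d=(P[0]-P[1]+P[2]-P[3]);print('yawy',np.degrees(np.arctan2(-d[0],d[1])))
for n,(u,v) in dict(rim_plate=(300,345),glassface=(300,300),backblock0=(275,175)).items():print(n,ray_top("top",345+u/8,180+v/8,.09))
a=cv2.imread("pics/top0.png");h=cv2.cvtColor(a,cv2.COLOR_BGR2HSV)[225:0:-1] if 0 else cv2.cvtColor(a,cv2.COLOR_BGR2HSV)
for n,lo,hi in [("blue",100,125),("red",0,8),("green",55,80),("yellow",22,32)]:
    m=cv2.inRange(h,(lo,130,60),(hi,255,255));m[:170]=0;m[260:]=0;m[:,:225]=0;m[:,290:]=0
    p=cv2.minAreaRect(cv2.findNonZero(m));print(n,p,ray_top("top",*p[0],.09))
E
```

```text
[[ 0.61   -0.0894  0.092 ]
 [ 0.6233 -0.1972  0.092 ]
 [ 0.5169 -0.1017  0.092 ]
 [ 0.5299 -0.2102  0.092 ]] c [ 0.5700126  -0.14962251  0.092     ]
yaw 7.72190344334578
yawy 6.94380783412572
rim_plate [ 0.53695506 -0.15343201  0.09      ]
glassface [ 0.552157   -0.15371778  0.09      ]
backblock0 [ 0.59464558 -0.14603572  0.09      ]
blue ((248.558837890625, 189.73529052734375), (10.429032325744629, 36.1378059387207), 75.96376037597656) [0.62914156 0.20958779 0.09      ]
red ((252.51966857910156, 206.08360290527344), (8.646235466003418, 36.93259048461914), 76.75948333740234) [0.58438928 0.1981509  0.09      ]
green ((256.23529052734375, 221.4412078857422), (7.761139392852783, 36.62287902832031), 75.96376037597656) [0.54269133 0.18750857 0.09      ]
yellow ((260.0882568359375, 236.8529815673828), (6.063390731811523, 37.107948303222656), 75.96376037597656) [0.50117448 0.17657841 0.09      ]
```

Emit:
{"fn": "send_rows", "kwargs": {
  "commands": [
    [0.75,-0.97,0.1,0,0,-0.72,-1],
    [0.75,-0.97,0.1,0,0,-0.72,-1],
    [0.75,-0.97,0.1,0,0,-0.72,-1],
    [0.75,-0.97,0.1,0,0,-0.72,-1],
    [0.75,-0.97,0.1,0,0,-0.72,-1],
    [0.75,-0.97,0.1,0,0,-0.72,-1],
    [0.75,-0.97,0.1,0,0,-0.72,-1],
    [0.75,-0.97,0.1,0,0,-0.72,-1]
  ]
}}

```text
time: 0.77
ee_pos: [0.3731, 0.3533, 0.2411]
eef_rot: [0.403, 0.915, -0.003, -0.004]
ft_force: [0.5, 0.1, -0.1]
width: 0.0867
```

Emit:
{"fn": "send_rows", "kwargs": {
  "commands": [
    [0.75,-0.97,0.1,0,0,-0.72,-1],
    [0.75,-0.97,0.1,0,0,-0.72,-1],
    [0.75,-0.97,0.1,0,0,-0.72,-1],
    [0.75,-0.97,0.1,0,0,-0.72,-1],
    [0.75,-0.97,0.1,0,0,-0.72,-1],
    [0.75,-0.97,0.1,0,0,-0.72,-1],
    [0.75,-0.97,0.1,0,0,-0.72,-1],
    [0.75,-0.97,0.1,0,0,-0.72,-1],
    [0,0,0,0,0,0,-1]
  ]
}}

```text
time: 1.52
ee_pos: [0.5613, 0.0982, 0.2657]
eef_rot: [0.633, 0.774, -0.003, -0.004]
ft_force: [-0.3, -1.2, -0.1]
width: 0.0868
```

```bash
python3 - <<'E'
from h import *
s=r.read_state();print(s['ee_pos'],jawyaw(s['eef_rot']))
a=r.camera("wrist");cv2.imwrite("pics/w1.png",a)
np.savez("pics/w1.npz",p=s['ee_pos'],q=s['eef_rot'])
E
```

```text
[0.56127868 0.09818797 0.26571846] 11.487570420434068
```

View pics/w1.png

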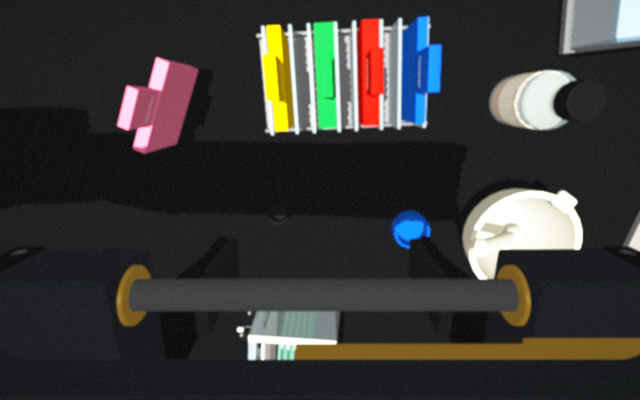

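```bash
python3 - <<'E'
import cv2
a=cv2.imread("pics/w1.png")
cv2.imwrite("pics/w1c.png",cv2.resize(a[10:140,250:450],None,fx=4,fy=4,interpolation=cv2.INTER_CUBIC))
E
```

```text
(no output)
```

View pics/w1c.png

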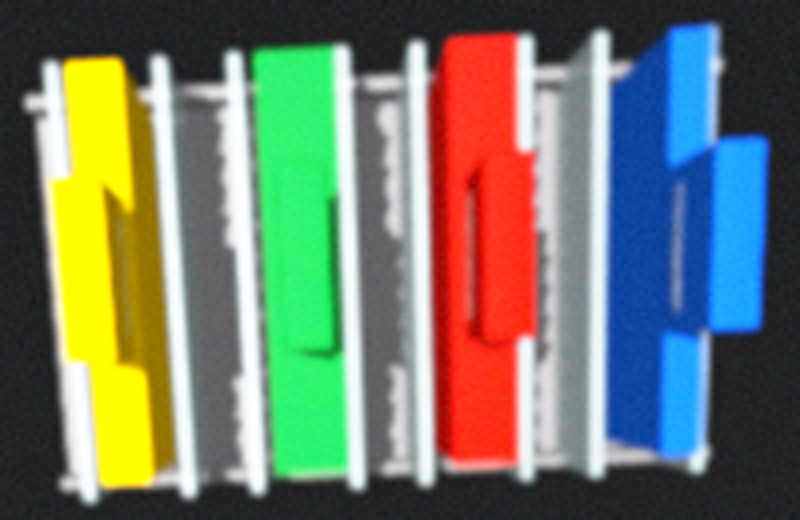

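```bash
python3 - <<'E'
from h import *
d=np.load("pics/w1.npz");p,q=d['p'],d['q']
f=lambda u,v,z:ray_w(p,q,250+u/4,10+v/4,z)
for n,(u,v) in dict(y=(85,270),g=(305,260),r=(510,250),b=(738,235)).items(): print(n,np.round(f(u,v,.128),4), 'body',)
W=[((50,65),(90,497)),((158,58),(190,493)),((233,55),(258,490)),((342,48),(358,487)),((415,42),(427,483)),((525,38),(527,477)),((600,33),(597,475))]
for a,b in W:
    A,B=f(*a,.06),f(*b,.06);m=(A+B)/2;e=A-B;print(np.round(m,4),np.linalg.norm(e),np.degrees(np.arctan2(-e[0],e[1])))
C=[f(*c,.006) for c in [(28,98),(65,485),(722,62),(702,460)]];print(np.round(C,4),np.mean(C,0))
# body top ends
for n,a,b in [('y',(92,62),(128,482)),('g',(297,50),(312,470)),('r',(487,38),(486,462)),('b',(693,28),(684,455))]:
    A,B=f(*a,.088),f(*b,.088);print(n,np.round((A+B)/2,4),np.linalg.norm(A-B),np.degrees(np.arctan2(-(A-B)[0],(A-B)[1])))
E
```

```text
y [0.4986 0.1812 0.128 ] body
g [0.5423 0.192  0.128 ] body
r [0.5828 0.2022 0.128 ] body
b [0.6273 0.2141 0.128 ] body
[0.4851 0.1776 0.06  ] 0.10310783660232652 14.528696121818195
[0.5105 0.1841 0.06  ] 0.10354629032717773 14.57143760710125
[0.5279 0.1883 0.06  ] 0.10336736830901891 14.416897334965702
[0.5534 0.1947 0.06  ] 0.10404848621416317 14.340391082234264
[0.5705 0.1993 0.06  ] 0.10430459435739603 14.593093560557294
[0.5959 0.2057 0.06  ] 0.10354925304699979 14.419465193706593
[0.6134 0.21   0.06  ] 0.10408801451706594 14.55852942456356
[[0.4565 0.2259 0.006 ]
 [0.483  0.123  0.006 ]
 [0.6429 0.2728 0.006 ]
 [0.6675 0.1681 0.006 ]] [0.56249514 0.1974475  0.006     ]
y [0.4985 0.1812 0.088 ] 0.09229213738731071 14.578800446035194
g [0.5421 0.1927 0.088 ] 0.09170112135216103 13.779571229219286
r [0.5828 0.2031 0.088 ] 0.09210931328328162 13.549702786252041
b [0.6278 0.2141 0.088 ] 0.09243850685268268 14.715081584053138
```

Emit:
{"fn": "send_rows", "kwargs": {
  "commands": [
    [-0.03,-0.97,0,0,0,-0.08,-1],
    [-0.03,-0.97,0,0,0,-0.08,-1],
    [-0.03,-0.97,0,0,0,-0.08,-1],
    [-0.03,-0.97,0,0,0,-0.08,-1],
    [-0.03,-0.97,0,0,0,-0.08,-1],
    [-0.03,-0.97,0,0,0,-0.08,-1],
    [-0.03,-0.97,0,0,0,-0.08,-1],
    [-0.03,-0.97,0,0,0,-0.08,-1],
    [-0.03,-0.97,0,0,0,-0.08,-1],
    [-0.03,-0.5,0,0,0,-0.08,-1]
  ]
}}

```text
time: 2.4
ee_pos: [0.5459, -0.1722, 0.2609]
eef_rot: [0.649, 0.761, -0.003, -0.009]
ft_force: [-0.9, -0.0, -0.5]
width: 0.087
```

Emit:
{"fn": "send_rows", "kwargs": {
  "commands": [
    [0,0,0,0,0,0,-1],
    [0,0,0,0,0,0,-1]
  ]
}}

```text
time: 2.57
ee_pos: [0.5447, -0.1747, 0.2602]
eef_rot: [0.65, 0.76, -0.004, -0.01]
ft_force: [0.8, 0.6, -0.5]
width: 0.0867
```

```bash
python3 - <<'E'
from h import *
s=r.read_state();print(s['time'],s['ee_pos'],jawyaw(s['eef_rot']))
a=r.camera("wrist");cv2.imwrite("pics/w2.png",a)
np.savez("pics/w2.npz",p=s['ee_pos'],q=s['eef_rot'])
u,v=proj_w(s['ee_pos'],s['eef_rot'],[.565,-.15,.09]).astype(int);print(u,v)
u0,v0=max(u-80,0),max(v-60,0)
print(u0,v0);cv2.imwrite("pics/w2c.png",cv2.resize(a[v0:v0+120,u0:u0+160],None,fx=5,fy=5,interpolation=cv2.INTER_CUBIC))
E
```

```text
2.5667 [ 0.54474251 -0.17470358  0.26023048] 8.853695995788092
352 160
272 100
```

View pics/w2.png

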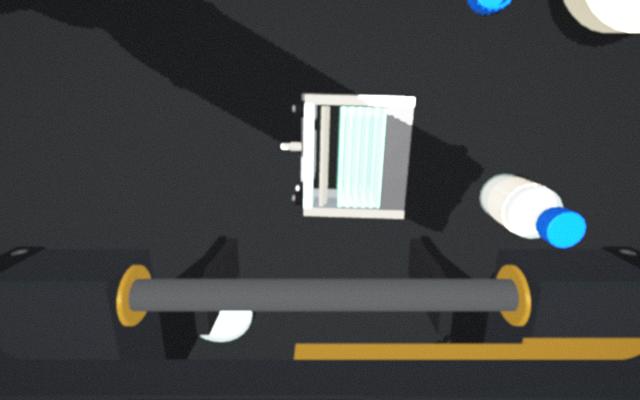

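View pics/w2c.png

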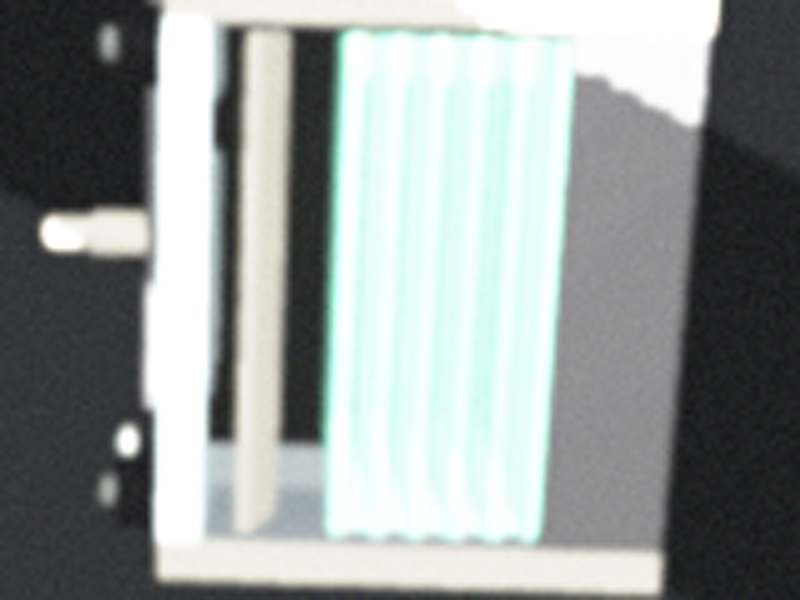

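```bash
python3 - <<'E'
from h import *
d=np.load("pics/w2.npz");p,q=d['p'],d['q']
f=lambda u,v,z:ray_w(p,q,272+u/5,100+v/5,z)
def line(n,a,b,z):
    A,B=f(*a,z),f(*b,z);e=A-B;print(n,np.round((A+B)/2,4),round(np.linalg.norm(e),4),np.degrees(np.arctan2(-e[0],e[1])));return (A+B)/2,e
g,e=line("glass",(338,35),(325,538),.09)
R,e1=line("plateR78",(291,32),(270,525),.078)
R2,_=line("plateR92",(291,32),(270,525),.092)
L,_=line("plateL92",(247,32),(233,530),.092)
b,_=line("back/glass r",(574,40),(542,540),.09)
o,_=line("block outer",(712,40),(665,560),.092)
fo,_=line("face outer",(160,20),(155,580),.092)
line("side in",(160,24),(150,540),.092)
yaw=np.radians(7.5);ax=np.array([np.cos(yaw),np.sin(yaw),0])
for n,v in dict(g=g,R=R,R2=R2,L=L,b=b,o=o,fo=fo).items(): print(n,round(v@ax,4), v@[-ax[1],ax[0],0])
for c in [(155,580),(665,592),(163,-10+10),(718,5)]:print(c,f(*c,.092))
E
```

```text
glass [ 0.5514 -0.151   0.09  ] 0.0975 8.041989145967703
plateR78 [ 0.5417 -0.1527  0.078 ] 0.0988 6.629353374224965
plateR92 [ 0.5414 -0.1506  0.092 ] 0.0948 6.6293533742249595
plateL92 [ 0.5338 -0.1523  0.092 ] 0.0959 7.095005111433054
back/glass r [ 0.5945 -0.1448  0.09  ] 0.0968 7.88843486944977
block outer [ 0.6191 -0.1427  0.092 ] 0.1002 7.558115161312238
face outer [ 0.5188 -0.1589  0.092 ] 0.1086 7.455241508740509
side in [ 0.5178 -0.1552  0.092 ] 0.0995 6.834558572036712
g 0.527 -0.22164291947128212
R 0.5171 -0.2221249529637052
R2 0.5171 -0.2199703160708281
L 0.5094 -0.22069264855701468
b 0.5705 -0.2211494839336031
o 0.5952 -0.22226084046078
fo 0.4936 -0.22529055041584573
(155, 580) [ 0.52582633 -0.21277807  0.092     ]
(665, 592) [ 0.62718545 -0.19892999  0.092     ]
(163, 0) [ 0.51178801 -0.10150205  0.092     ]
(718, 5) [ 0.61224231 -0.08677131  0.092     ]
```

```bash
cat >> h.py <<'E'
def go(x,y,z,yaw):
    s=r.read_state();p=np.array(s['ee_pos']);Rc=Ro.from_quat(s['eef_rot'])
    a=np.radians(yaw);Y=[np.cos(a),np.sin(a),0];Z=[0,0,-1.];X=np.cross(Y,Z)
    Rd=Ro.from_matrix(np.c_[X,Y,Z])
    rv=np.degrees((Rd*Rc.inv()).as_rotvec())
    print('t',round(s['time'],2),'p',np.round(p,4),'yaw',round(jawyaw(s['eef_rot']),2),'w',round(s['width'],4),'F',np.round(s['ft_force'],1))
    print('units shift',np.round((np.array([x,y,z])-p)/.03,2),'turn',np.round(rv/5,2))
E
python3 -c "
from h import *
go(.498,.181,.17,14.5)"
```

```text
t 2.62 p [ 0.5448 -0.1744  0.2602] yaw 8.88 w 0.0869 F [ 0.4 -0.3 -0. ]
units shift [-1.56 11.85 -3.01] turn [-0.07 -0.23  1.12]
```

Emit:
{"fn": "send_rows", "kwargs": {
  "commands": [
    [-0.13,0.98,-0.1,0,-0.02,0.1,0.31],
    [-0.13,0.98,-0.1,0,-0.02,0.1,0.31],
    [-0.13,0.98,-0.1,0,-0.02,0.1,0.31],
    [-0.13,0.98,-0.1,-0.01,-0.02,0.1,0.31],
    [-0.13,0.98,-0.1,-0.01,-0.02,0.1,0.31],
    [-0.13,0.98,-0.1,-0.01,-0.02,0.1,0.31],
    [-0.13,0.98,-0.4,-0.01,-0.02,0.1,0.31],
    [-0.13,0.98,-0.4,-0.01,-0.02,0.1,0.31],
    [-0.13,0.98,-0.4,-0.01,-0.02,0.1,0.31],
    [-0.13,0.98,-0.4,-0.01,-0.02,0.1,0.31]
  ]
}}

```text
time: 3.45
ee_pos: [0.4998, 0.1441, 0.1943]
eef_rot: [0.608, 0.794, 0.002, 0.0]
ft_force: [0.4, 1.0, 0.4]
width: 0.0326
```

Emit:
{"fn": "send_rows", "kwargs": {
  "commands": [
    [-0.13,0.98,-0.4,-0.01,-0.02,0.1,0.31],
    [-0.13,0.98,-0.4,-0.01,-0.02,0.1,0.31],
    [0,0,0,0,0,0,0.31]
  ]
}}

```text
time: 3.7
ee_pos: [0.4846, 0.2182, 0.1669]
eef_rot: [0.593, 0.805, 0.002, -0.0]
ft_force: [-0.1, -0.5, -0.5]
width: 0.0302
```

```bash
python3 -c "
from h import *
go(.498,.181,.17,14.5)"
```

```text
t 3.7 p [0.4846 0.2182 0.1669] yaw 17.19 w 0.0302 F [-0.1 -0.5 -0.5]
units shift [ 0.45 -1.24  0.1 ] turn [-0.05  0.03 -0.54]
```

Emit:
{"fn": "send_rows", "kwargs": {
  "commands": [
    [0.2,-0.6,0,-0.02,0,-0.25,0.31],
    [0.15,-0.4,0,0,0,-0.2,0.31],
    [0.05,-0.1,0,0,0,0,0.31],
    [0,0,0,0,0,0,0.31]
  ]
}}

```text
time: 4.03
ee_pos: [0.4935, 0.1894, 0.166]
eef_rot: [0.605, 0.796, 0.001, -0.001]
ft_force: [-0.5, -1.2, -0.4]
width: 0.0301
```

```bash
python3 -c "
from h import *
go(.498,.181,.093,14.5)
a=r.camera('wrist');cv2.imwrite('pics/w3.png',a)"
```

```text
t 4.03 p [0.4935 0.1894 0.166 ] yaw 15.53 w 0.0301 F [-0.5 -1.2 -0.4]
units shift [ 0.15 -0.28 -2.43] turn [-0.02  0.   -0.21]
```

View pics/w3.png

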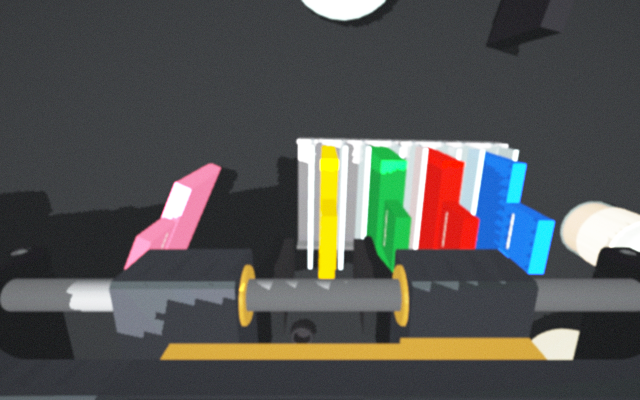

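Emit:
{"fn": "send_rows", "kwargs": {
  "commands": [
    [0.12,-0.22,-0.3,-0.02,0,-0.16,0.31],
    [0.04,-0.07,-0.6,0,0,-0.05,0.31],
    [0,0,-0.6,0,0,0,0.31],
    [0,0,-0.5,0,0,0,0.31],
    [0,0,-0.2,0,0,0,0.31],
    [0,0,0,0,0,0,0.31]
  ]
}}

```text
time: 4.58
ee_pos: [0.5007, 0.1771, 0.0975]
eef_rot: [0.616, 0.788, 0.002, 0.001]
ft_force: [0.1, 0.7, 1.2]
width: 0.0303
```

```bash
python3 -c "
from h import *
go(.498,.181,.093,14.5)"
```

```text
t 4.58 p [0.5007 0.1771 0.0975] yaw 13.97 w 0.0303 F [0.1 0.7 1.2]
units shift [-0.09  0.13 -0.15] turn [-0.03  0.05  0.11]
```

Emit:
{"fn": "send_rows", "kwargs": {
  "commands": [
    [-0.07,0.11,-0.1,0,0.03,0.08,0.31],
    [0,0,0,0,0,0,1],
    [0,0,0,0,0,0,1],
    [0,0,0,0,0,0,1],
    [0,0,0,0,0,0,1]
  ],
  "grip_force": 25
}}

```text
time: 5.0
ee_pos: [0.4997, 0.1808, 0.0963]
eef_rot: [0.613, 0.79, 0.003, 0.0]
ft_force: [-0.3, -0.2, 0.9]
width: 0.0106
```

```bash
python3 -c "
from h import *
go(.498,.181,.093,14.5)"
```

```text
t 5.0 p [0.4997 0.1808 0.0963] yaw 14.35 w 0.0106 F [-0.3 -0.2  0.9]
units shift [-0.06  0.01 -0.11] turn [-0.04  0.04  0.03]
```

Emit:
{"fn": "send_rows", "kwargs": {
  "commands": [
    [0,0,0.5,0,0,0,1],
    [0,0,0.9,0,0,0,1],
    [0,0,1,0,0,0,1],
    [0,0,0.9,0,0,0,1],
    [0.05,-0.4,0.5,0,0,-0.1,1],
    [0.1,-0.9,0,0,0,-0.1,1],
    [0.13,-0.97,0,0,0,-0.1,1],
    [0.13,-0.97,0,0,0,-0.1,1],
    [0.13,-0.97,0,0,0,-0.1,1],
    [0.13,-0.97,0,0,0,-0.1,1]
  ]
}}

```text
time: 5.83
ee_pos: [0.5178, 0.0273, 0.2191]
eef_rot: [0.629, 0.777, 0.005, 0.001]
ft_force: [1.0, -0.2, -1.4]
width: 0.0097
```

```bash
python3 -c "
from h import *
go(.5445,-.1524,.215,7.5)"
```

```text
t 5.83 p [0.5178 0.0273 0.2191] yaw 12.05 w 0.0097 F [ 1.  -0.2 -1.4]
units shift [ 0.89 -5.99 -0.14] turn [-0.08  0.09 -0.91]
```

Emit:
{"fn": "send_rows", "kwargs": {
  "commands": [
    [0.13,-0.95,0,-0.02,0.02,-0.16,1],
    [0.13,-0.95,0,-0.02,0.02,-0.16,1],
    [0.13,-0.95,0,-0.02,0.02,-0.16,1],
    [0.13,-0.9,0,-0.02,0.02,-0.14,1],
    [0.11,-0.7,0,0,0,-0.1,1],
    [0.06,-0.4,0,0,0,-0.05,1],
    [0,-0.1,0,0,0,0,1],
    [0,0,0,0,0,0,1],
    [0,0,0,0,0,0,1]
  ]
}}

```text
time: 6.58
ee_pos: [0.5377, -0.1362, 0.2223]
eef_rot: [0.66, 0.752, 0.001, 0.002]
ft_force: [-0.3, -0.4, -1.5]
width: 0.0096
```

```bash
python3 -c "
from h import *
go(.5445,-.1524,.215,7.5)
s=r.read_state();np.savez('pics/w4.npz',p=s['ee_pos'],q=s['eef_rot'])
a=r.camera('wrist');cv2.imwrite('pics/w4.png',a)
cv2.imwrite('pics/w4c.png',cv2.resize(a[80:230,240:440],None,fx=4,fy=4,interpolation=cv2.INTER_CUBIC))"
```

```text
t 6.58 p [ 0.5377 -0.1362  0.2223] yaw 7.45 w 0.0096 F [-0.3 -0.4 -1.5]
units shift [ 0.23 -0.54 -0.24] turn [0.01 0.06 0.01]
```

View pics/w4c.png

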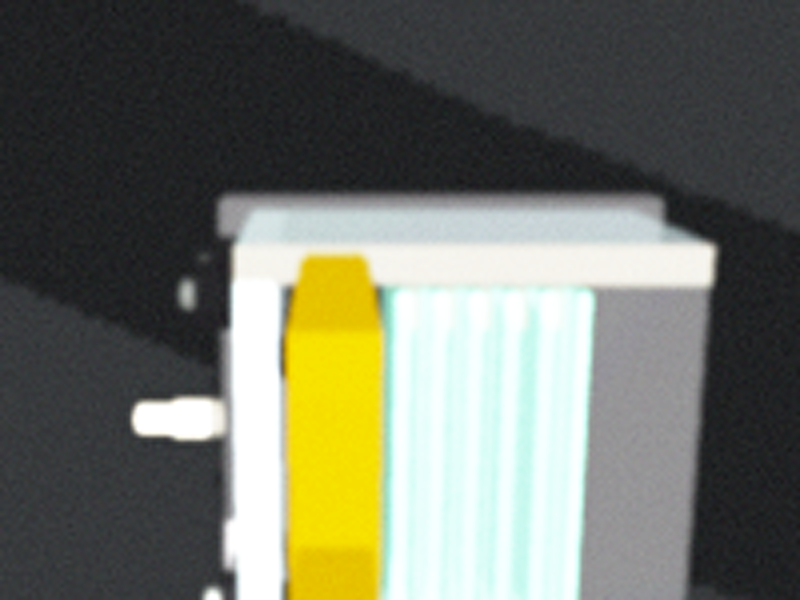

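```bash
python3 - <<'E'
from h import *
d=np.load("pics/w4.npz");p,q=d['p'],d['q']
f=lambda u,v,z:ray_w(p,q,240+u/4,80+v/4,z)
ax=np.array([np.cos(np.radians(7.5)),np.sin(np.radians(7.5)),0]);n=np.array([-ax[1],ax[0],0])
P=f(336,332,p[2]-.0083);print('far end of body rel tcp a,l',(P-p)@ax,(P-p)@n)
P=f(335,257,p[2]-.0903);print('bottom far',(P-p)@ax,(P-p)@n)
for c in [(389,290),(385,440)]:
    P=f(*c,.09);print('glass',P@ax,P@n)
P=f(595,290,.09);print('glass back',P@ax)
for c in [(234,280),(235,243),(716,243)]:
    P=f(*c,.092);print('face/rim',P@ax,P@n)
print('tcp',p@ax,p@n)
E
```

```text
far end of body rel tcp a,l -0.0005795479829587851 0.04619240462560216
bottom far -0.00013946381433931068 0.04504282206921396
glass 0.5269021547593534 -0.17254304568049542
glass 0.5263663414123337 -0.20550371636364625
glass back 0.5707504173001052
face/rim 0.4941324380513424 -0.17007121604189496
face/rim 0.4945039575560813 -0.1623363618156151
face/rim 0.5952194953732318 -0.16250076251958032
tcp 0.5152767304263832 -0.20523838533154215
```

Emit:
{"fn": "send_rows", "kwargs": {
  "commands": [
    [0.18,-0.4,-0.2,0,0.04,0,1],
    [0.04,-0.08,-0.3,0,0,0,1],
    [0,0,0,0,0,0,1],
    [0,0,0,0,0,0,1]
  ]
}}

```text
time: 6.97
ee_pos: [0.545, -0.1449, 0.2065]
eef_rot: [0.657, 0.754, 0.001, 0.0]
ft_force: [-0.0, 0.3, -1.9]
width: 0.0098
```

```bash
python3 -c "
from h import *
go(.5444,-.1512,.200,7.5)"
```

```text
t 6.97 p [ 0.545  -0.1449  0.2065] yaw 7.89 w 0.0098 F [-0.   0.3 -1.9]
units shift [-0.02 -0.21 -0.22] turn [-0.02  0.03 -0.08]
```

Emit:
{"fn": "send_rows", "kwargs": {
  "commands": [
    [-0.02,-0.2,-0.25,0,0.02,-0.06,1],
    [0,0,-0.1,0,0,0,1],
    [0,0,0,0,0,0,1],
    [0,0,0,0,0,0,1]
  ]
}}

```text
time: 7.3
ee_pos: [0.544, -0.149, 0.1948]
eef_rot: [0.658, 0.753, 0.001, -0.001]
ft_force: [0.2, 0.5, -1.3]
width: 0.0095
```

```bash
python3 -c "
from h import *
go(.5444,-.1512,.190,7.5)"
```

```text
t 7.3 p [ 0.544  -0.149   0.1948] yaw 7.72 w 0.0095 F [ 0.2  0.5 -1.3]
units shift [ 0.01 -0.07 -0.16] turn [-0.03 -0.   -0.04]
```

Emit:
{"fn": "send_rows", "kwargs": {
  "commands": [
    [0.01,-0.04,-0.15,0,0,-0.02,1],
    [0,-0.02,-0.12,0,0,0,1],
    [0,0,-0.1,0,0,0,1],
    [0,0,-0.1,0,0,0,1],
    [0,0,-0.1,0,0,0,1],
    [0,0,-0.1,0,0,0,1]
  ]
}}

```text
time: 7.8
ee_pos: [0.5448, -0.1507, 0.1735]
eef_rot: [0.659, 0.753, 0.002, -0.0]
ft_force: [1.0, 1.4, -1.4]
width: 0.01
```

```bash
python3 -c "
from h import *
go(.5444,-.1512,.102,7.5)
a=r.camera('wrist');cv2.imwrite('pics/w5.png',a)
cv2.imwrite('pics/w5c.png',cv2.resize(a[80:230,240:440],None,fx=4,fy=4,interpolation=cv2.INTER_CUBIC))"
```

```text
t 7.8 p [ 0.5448 -0.1507  0.1735] yaw 7.62 w 0.01 F [ 1.   1.4 -1.4]
units shift [-0.01 -0.02 -2.38] turn [-0.03  0.01 -0.02]
```

View pics/w5c.png

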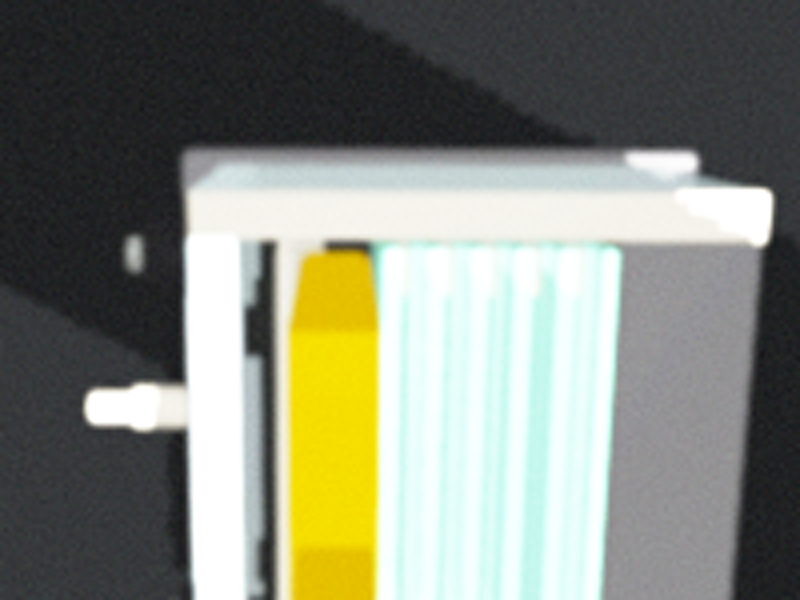

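Emit:
{"fn": "send_rows", "kwargs": {
  "commands": [
    [0,0,-0.1,0,0,0,1],
    [0,0,-0.12,0,0,0,1],
    [0,0,-0.12,0,0,0,1],
    [0,0,-0.12,0,0,0,1],
    [0,0,-0.12,0,0,0,1]
  ]
}}

```text
time: 8.27
ee_pos: [0.5469, -0.1506, 0.1562]
eef_rot: [0.658, 0.753, 0.003, 0.001]
ft_force: [0.8, 0.8, 1.9]
width: 0.0102
```

```bash
python3 -c "
from h import *
go(.5444,-.1512,.102,7.5)"
```

```text
t 8.27 p [ 0.5469 -0.1506  0.1562] yaw 7.63 w 0.0102 F [0.8 0.8 1.9]
units shift [-0.08 -0.02 -1.81] turn [-0.03  0.07 -0.03]
```

Emit:
{"fn": "send_rows", "kwargs": {
  "commands": [
    [0,0,-0.12,0,0.01,0,1],
    [0,0,-0.12,0,0.01,0,1],
    [0,0,-0.12,0,0.01,0,1],
    [0,0,-0.12,0,0.01,0,1],
    [0,0,-0.12,0,0.01,0,1]
  ]
}}

```text
time: 8.68
ee_pos: [0.5471, -0.1506, 0.1363]
eef_rot: [0.659, 0.752, 0.002, -0.0]
ft_force: [1.7, -0.0, 1.4]
width: 0.0097
```

```bash
python3 -c "
from h import *
go(.5454,-.1511,.102,7.5)"
```

```text
t 8.68 p [ 0.5471 -0.1506  0.1363] yaw 7.61 w 0.0097 F [ 1.7 -0.   1.4]
units shift [-0.06 -0.02 -1.14] turn [-0.03  0.03 -0.02]
```

Emit:
{"fn": "send_rows", "kwargs": {
  "commands": [
    [0,0,-0.12,0,0,0,1],
    [0,0,-0.12,0,0,0,1],
    [0,0,-0.12,0,0,0,1],
    [0,0,-0.12,0,0,0,1],
    [0,0,-0.12,0,0,0,1],
    [0,0,-0.12,0,0,0,1],
    [0,0,-0.12,0,0,0,1]
  ]
}}

```text
time: 9.27
ee_pos: [0.5473, -0.1504, 0.1082]
eef_rot: [0.658, 0.753, 0.002, -0.0]
ft_force: [1.1, 0.8, 0.1]
width: 0.01
```

```bash
python3 -c "
from h import *
go(.5454,-.1511,.102,7.5)"
```

```text
t 9.27 p [ 0.5473 -0.1504  0.1082] yaw 7.63 w 0.01 F [1.1 0.8 0.1]
units shift [-0.06 -0.02 -0.21] turn [-0.03  0.03 -0.03]
```

Emit:
{"fn": "send_rows", "kwargs": {
  "commands": [
    [0,0,-0.1,0,0,0,1],
    [0,0,-0.1,0,0,0,1],
    [0,0,-0.1,0,0,0,1]
  ]
}}

```text
time: 9.52
ee_pos: [0.5476, -0.1509, 0.1009]
eef_rot: [0.659, 0.752, 0.002, -0.0]
ft_force: [-13.4, 2.4, 35.4]
width: 0.01
```

```bash
python3 -c "
from h import *
go(.5454,-.1511,.102,7.5)
a=r.camera('wrist');cv2.imwrite('pics/w6.png',a)
cv2.imwrite('pics/w6c.png',cv2.resize(a[60:260,240:440],None,fx=3,fy=3,interpolation=cv2.INTER_CUBIC))"
```

```text
t 9.52 p [ 0.5476 -0.1509  0.1009] yaw 7.61 w 0.01 F [-13.4   2.4  35.4]
units shift [-0.07 -0.01  0.04] turn [-0.04  0.03 -0.02]
```

View pics/w6c.png

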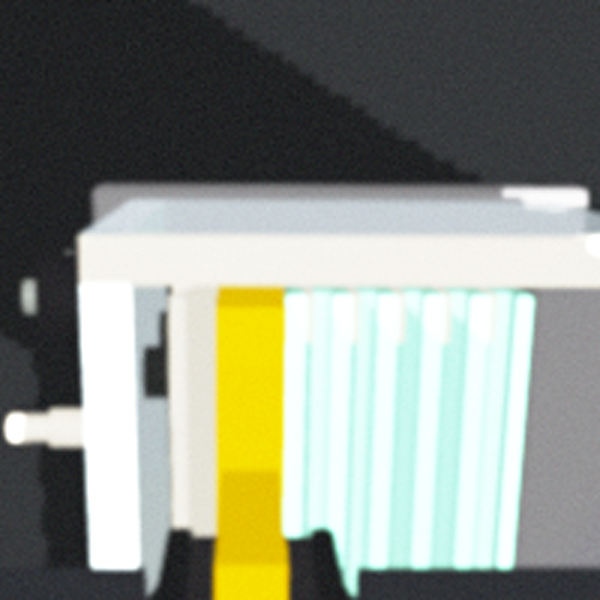

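Emit:
{"fn": "send_rows", "kwargs": {
  "commands": [
    [0,0,0.03,0,0,0,1],
    [0,0,0,0,0,0,0.4],
    [0,0,0,0,0,0,0.4],
    [0,0,0,0,0,0,0.4],
    [0,0,0.2,0,0,0,0.4],
    [0,0,0.7,0,0,0,0.4],
    [0,0,1,0,0,0,0.4],
    [0,-0.6,1,0,0,0,0.4],
    [0,-0.6,0.9,0,0,0,0.4],
    [0,0,0,0,0,0,0.4]
  ]
}}

```text
time: 10.4
ee_pos: [0.5425, -0.1872, 0.2181]
eef_rot: [0.658, 0.753, -0.001, -0.004]
ft_force: [-0.2, -0.2, 0.7]
width: 0.0262
```

Emit:
{"fn": "send_rows", "kwargs": {
  "commands": [
    [0,-0.6,0.5,0,0,0,0.4],
    [0,-0.4,0,0,0,0,0.4],
    [0,0,0,0,0,0,0.4],
    [0,0,0,0,0,0,0.4]
  ]
}}

```text
time: 10.73
ee_pos: [0.5426, -0.2189, 0.2353]
eef_rot: [0.658, 0.753, -0.001, -0.003]
ft_force: [-0.2, 0.5, -1.1]
width: 0.0261
```

```bash
python3 -c "
from h import *
go(.5454,-.1511,.102,7.5)
s=r.read_state();np.savez('pics/w7.npz',p=s['ee_pos'],q=s['eef_rot'])
a=r.camera('wrist');cv2.imwrite('pics/w7.png',a)
u,v=proj_w(s['ee_pos'],s['eef_rot'],[.565,-.15,.09]).astype(int)
u0,v0=u-80,max(v-60,0);print(u0,v0)
cv2.imwrite('pics/w7c.png',cv2.resize(a[v0:v0+120,u0:u0+160],None,fx=5,fy=5,interpolation=cv2.INTER_CUBIC))"
```

```text
t 10.73 p [ 0.5426 -0.2189  0.2353] yaw 7.67 w 0.0261 F [-0.2  0.5 -1.1]
units shift [ 0.09  2.26 -4.44] turn [-0.03 -0.06 -0.03]
281 53
```

View pics/w7c.png

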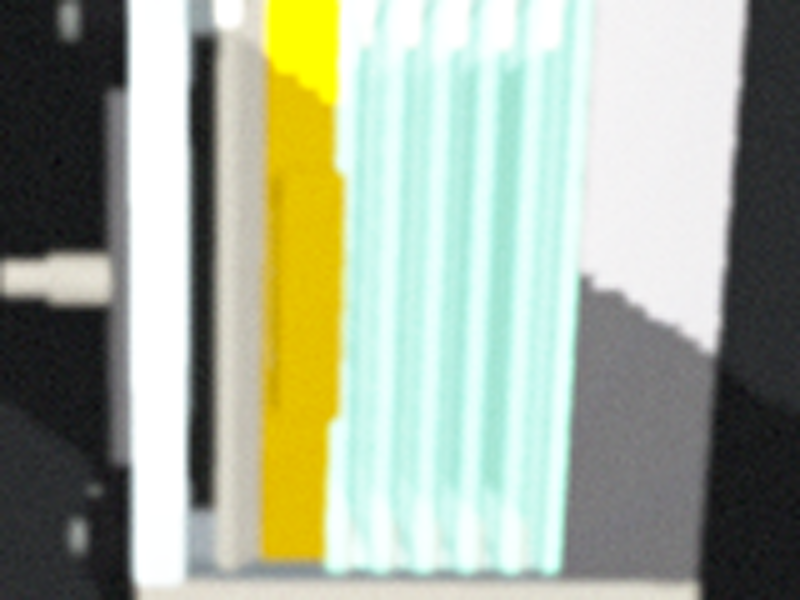

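```bash
python3 - <<'E'
from h import *
ax=np.array([np.cos(np.radians(7.5)),np.sin(np.radians(7.5)),0]);n=np.array([-ax[1],ax[0],0])
def prof(f,off,rows):
    d=np.load(f"pics/{f}.npz");p,q=d['p'],d['q'];a=cv2.imread(f"pics/{f}.png")
    F=lambda u,v,z:ray_w(p,q,u,v,z)@ax*1000
    return F
F=prof("w2",0,0)
print("w2 faceouter %.1f faceinner? %.1f plateL %.1f plateR(.078) %.1f glass %.1f back %.1f"%tuple(F(272+u/5,100+280/5,z) for u,z in [(158,.092),(211,.092),(240,.092),(281,.078),(331,.09),(559,.09)]))
F=prof("w7",0,0)
print("w7 faceouter %.1f faceinner %.1f plateL %.1f plateR(.092) %.1f yelL(.094) %.1f yelR %.1f glass %.1f back %.1f"%tuple(F(281+u/5,53+480/5,z) for u,z in [(131,.092),(189,.092),(215,.092),(262,.088),(262,.094),(330,.094),(330,.09),(570,.09)]))
E
```

```text
w2 faceouter 493.7 faceinner? 503.8 plateL 509.4 plateR(.078) 517.2 glass 526.9 back 570.6
w7 faceouter 493.3 faceinner 503.6 plateL 508.1 plateR(.092) 516.5 yelL(.094) 516.4 yelR 528.2 glass 528.5 back 571.0
```

Emit:
{"fn": "send_rows", "kwargs": {
  "commands": [
    [0.05,0.8,-0.3,0,-0.03,-0.02,0.4],
    [0.05,0.85,-0.3,0,-0.03,0,0.4],
    [0.02,0.3,-0.5,0,0,0,0.4],
    [0,0.05,-0.6,0,0,0,0.4],
    [0,0,-0.3,0,0,0,0.4],
    [0,0,0,0,0,0,0.4]
  ]
}}

```text
time: 11.28
ee_pos: [0.5441, -0.1506, 0.1689]
eef_rot: [0.657, 0.754, -0.0, -0.004]
ft_force: [-0.3, -0.2, 0.5]
width: 0.0259
```

```bash
python3 -c "
from h import *
go(.5467,-.1509,.105,7.5)"
```

```text
t 11.28 p [ 0.5441 -0.1506  0.1689] yaw 7.79 w 0.0259 F [-0.3 -0.2  0.5]
units shift [ 0.09 -0.01 -2.13] turn [-0.05 -0.07 -0.06]
```

Emit:
{"fn": "send_rows", "kwargs": {
  "commands": [
    [0.07,0,-0.4,-0.03,-0.05,-0.04,0.4],
    [0.02,0,-0.6,0,-0.02,0,0.4],
    [0,0,-0.6,0,0,0,0.4],
    [0,0,-0.35,0,0,0,0.4],
    [0,0,0,0,0,0,0.4],
    [0,0,0,0,0,0,0.4]
  ]
}}

```text
time: 11.78
ee_pos: [0.5473, -0.1508, 0.1101]
eef_rot: [0.659, 0.752, 0.001, -0.0]
ft_force: [-0.0, -0.3, -0.5]
width: 0.026
```

```bash
python3 -c "
from h import *
go(.5467,-.1509,.105,7.5)"
```

```text
t 11.78 p [ 0.5473 -0.1508  0.1101] yaw 7.57 w 0.026 F [-0.  -0.3 -0.5]
units shift [-0.02 -0.   -0.17] turn [-0.02  0.   -0.01]
```

Emit:
{"fn": "send_rows", "kwargs": {
  "commands": [
    [0,0,0,0,0,0,1],
    [0,0,0,0,0,0,1],
    [0,0,0,0,0,0,1],
    [0,0,0,0,0,0,1]
  ]
}}

```text
time: 12.12
ee_pos: [0.5476, -0.1516, 0.1129]
eef_rot: [0.659, 0.752, 0.001, 0.0]
ft_force: [0.3, -0.1, -4.3]
width: 0.0097
```

Emit:
{"fn": "send_rows", "kwargs": {
  "commands": [
    [0,0,0.1,0,0,0,1],
    [0,0,0.1,0,0,0,1]
  ]
}}

```text
time: 12.28
ee_pos: [0.5476, -0.1515, 0.119]
eef_rot: [0.659, 0.752, 0.001, 0.0]
ft_force: [0.9, 0.7, -4.2]
width: 0.0098
```

Emit:
{"fn": "send_rows", "kwargs": {
  "commands": [
    [0,0,0.1,0,0,0,1]
  ]
}}

```text
time: 12.37
ee_pos: [0.5476, -0.1514, 0.1223]
eef_rot: [0.659, 0.752, 0.001, 0.0]
ft_force: [0.6, -0.8, -4.3]
width: 0.0099
```

Emit:
{"fn": "send_rows", "kwargs": {
  "commands": [
    [0,0,0.1,0,0,0,1]
  ]
}}

```text
time: 12.45
ee_pos: [0.5476, -0.1514, 0.1256]
eef_rot: [0.659, 0.752, 0.001, 0.0]
ft_force: [0.7, 0.1, -5.9]
width: 0.0098
```

Emit:
{"fn": "send_rows", "kwargs": {
  "commands": [
    [0,0,-0.1,0,0,0,1],
    [0,0,-0.1,0,0,0,1]
  ]
}}

```text
time: 12.62
ee_pos: [0.5477, -0.1519, 0.1214]
eef_rot: [0.66, 0.752, 0.001, 0.0]
ft_force: [-3.9, 0.6, 4.7]
width: 0.0097
```

Emit:
{"fn": "send_rows", "kwargs": {
  "commands": [
    [0,0,-0.1,0,0,0,1],
    [0,0,-0.1,0,0,0,1]
  ]
}}

```text
time: 12.78
ee_pos: [0.5478, -0.1523, 0.1158]
eef_rot: [0.66, 0.752, 0.002, 0.001]
ft_force: [-3.1, 0.3, 4.4]
width: 0.0098
```

Emit:
{"fn": "send_rows", "kwargs": {
  "commands": [
    [0,0,-0.08,0,0,0,1]
  ]
}}

```text
time: 12.87
ee_pos: [0.5478, -0.1525, 0.1132]
eef_rot: [0.66, 0.751, 0.002, 0.001]
ft_force: [-2.8, -0.3, 4.3]
width: 0.0095
```

Emit:
{"fn": "send_rows", "kwargs": {
  "commands": [
    [0,0,-0.08,0,0,0,1]
  ]
}}

```text
time: 12.95
ee_pos: [0.5478, -0.1527, 0.1112]
eef_rot: [0.66, 0.751, 0.002, 0.001]
ft_force: [-14.3, 2.4, 34.8]
width: 0.0098
```

Emit:
{"fn": "send_rows", "kwargs": {
  "commands": [
    [0,0,0.03,0,0,0,1],
    [0,0,0,0,0,0,0.4],
    [0,0,0,0,0,0,0.4],
    [0,0,0,0,0,0,0.4],
    [0,0,0.2,0,0,0,0.4],
    [0,0,0.7,0,0,0,0.4],
    [0,0,1,0,0,0,0.4],
    [0,0,1,0,0,0,0.4],
    [0,-0.6,0.9,0,0,0,0.4],
    [0,-0.6,0,0,0,0,0.4]
  ]
}}

```text
time: 13.78
ee_pos: [0.5477, -0.1844, 0.2294]
eef_rot: [0.657, 0.754, 0.001, -0.0]
ft_force: [0.4, -0.7, 0.7]
width: 0.0263
```

Emit:
{"fn": "send_rows", "kwargs": {
  "commands": [
    [0,-0.6,0.3,0,0,0,0.4],
    [0,0,0,0,0,0,0.4],
    [0,0,0,0,0,0,0.4]
  ]
}}

```text
time: 14.03
ee_pos: [0.5483, -0.2066, 0.2424]
eef_rot: [0.658, 0.753, 0.002, 0.002]
ft_force: [0.2, 0.2, -1.2]
width: 0.0262
```

```bash
python3 -c "
from h import *
go(.5467,-.1509,.105,7.5)
s=r.read_state();p,q=s['ee_pos'],s['eef_rot'];np.savez('pics/w8.npz',p=p,q=q)
a=r.camera('wrist');b=r.camera('scene');cv2.imwrite('pics/w8.png',a);cv2.imwrite('pics/s8.png',b)
cv2.imwrite('pics/both.png',np.vstack([cv2.resize(a[40:190,230:490],(780,450)[:2])[:300],cv2.resize(b[130:230,240:500],(780,300))]))
cv2.imwrite('pics/w8c.png',cv2.resize(a[20:220,260:460],None,fx=3,fy=3,interpolation=cv2.INTER_CUBIC))
cv2.imwrite('pics/s8c.png',cv2.resize(b[130:330,240:440],None,fx=3,fy=3,interpolation=cv2.INTER_CUBIC))"
```

```text
t 14.03 p [ 0.5483 -0.2066  0.2424] yaw 7.69 w 0.0262 F [ 0.2  0.2 -1.2]
units shift [-0.05  1.86 -4.58] turn [-0.    0.07 -0.04]
```

View pics/w8c.png

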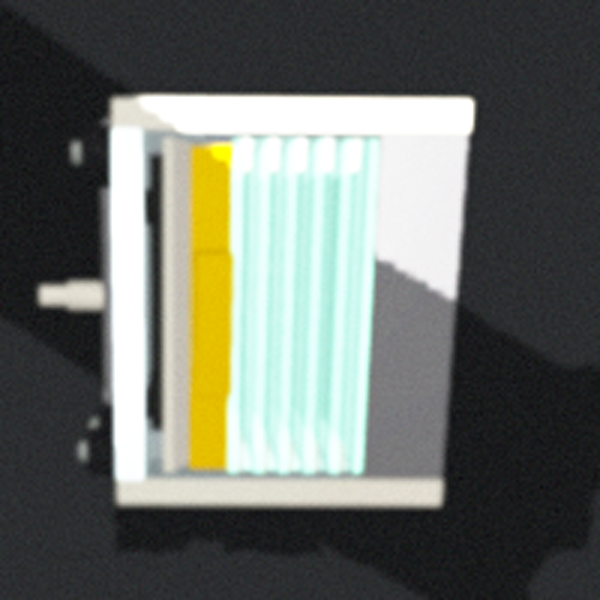

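View pics/s8c.png

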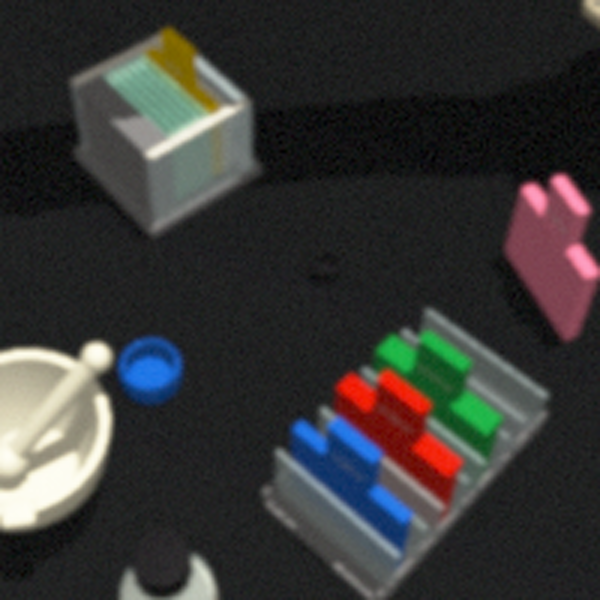

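```bash
python3 -c "
from h import *
r.close_job()"
```

```text
the job is handed in; nothing more can be done
```

The yellow 12 mm plate is fully home in the gel caster and released, and I've handed the job in. Time used was about 14 s of the 72 s allowed; the hand-in gives no verdict.

**Choosing the plate:** The wrist camera put the free gap at about 10 mm, so I tried the yellow plate first. It went in, so I never moved blue, red or green.

**Is it held?**
- **Friction:** I regripped it and pulled it up about 13 mm, then pushed it back down. It resisted with roughly 3 N beyond its weight, and the downward push showed a similar drag.
- **Spring plate:** The white plate sits about 1.1–1.3 mm back from its free position. The image error is about 0.5 mm.

**Seating:** On each push home the plate met the caster floor at the expected height, with about 35 N downward. I eased off before letting go.

**Last pictures:** The plate stands upright, roughly mid-width, against both the white plate and the glass. The other three are still upright in the rack, and nothing visible on the bench looks moved.

**One disagreement:** The first view gave a 10 mm gap, but the spring plate's travel suggests nearer 11 mm. Yellow fits either way. The contact forces on the glass can't be read directly. The largest sideways force at the wrist was about 14 N.

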